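Clamp the bottle and hold its stopper over the mouth

ROBOT

A 6-joint arm with a two-finger parallel gripper is mounted at the origin on a cart in front of the work surface, level with it; the furniture and walls round the work are solid. World frame = base frame: x ahead of the robot, y to its left, z up, the work surface at z = 0. Lengths are in m, angles in rad, forces in N, time in s.
With the tool pointing down it reaches from about 0.35 to 0.975 m from the base axis. Payload 4.9 kg.
Tool frame: the origin (TCP) lies at the very end of the fingers, on their centre line; the grasp point (between the pads) lies 19 mm behind it; z points along the fingers, y is the line along which they close (so a half turn about z gives the same grasp; the last joint's range is limited). The gripper opens to 85 mm and grips with 20 to 120 N. Pads are 22 mm wide; open, the fingers measure 114 mm over their backs; the gripper's body (76 mm by 85 mm) begins 54 mm behind the grasp point. The pads swing forward as they close: fully open they stand 13 mm farther back than shut.
Start: joints at [-1.38, 0.053, 1.613, -0, 1.476, -0.119], TCP at [0.191, -0.595, 0.231] pointing down, gripper open.
Joint ranges: [-3.01, 3.01], [-1.01, 2.22], [0.06, 2.58], [-1.02, 4.17], [0.09, 2.62], [-3.14, 3.14]. Speed limits (rad/s): [2.57, 2.57, 3.14, 3.14, 3.14, 3.14].

INTERFACE

Orientations are given as a unit quaternion [w, x, y, z].
In Python, from plant import manip gives the robot as it stands.
- The arm moves only by the tool play_rows, never from a script. Its argument "series" is a list that holds one entry, the list of rows, each a list of 7 numbers: the shift along the world's x, y, z in m, then the turn, a rotation vector about the world's x, y, z in degrees, then the opening, from 0 (shut) to 1 (fully open). In form: [[[dx, dy, dz, rx, ry, rz, grip], ...]]. A call has 1 to 10 rows; each row shifts and turns the commanded pose from where the row before left it; what a row does not reach is not made up. A row lasts 1/10 s, in which the tool goes at most 50 mm and 8.59 degrees, less where a joint would pass 70% of its speed; a pose out of reach is approached as far as the arm can. A call with a gripper value outside its range is refused whole. The fingers move at their own pace and stop on an object; the grip force is fixed at half the most. Time passes only in rows, so rows that do not move let the fingers close. It gives the time, the measured TCP pose, the force, the opening and the grip force at its end, in the units of the state.
- manip.state(): the state, without advancing time (a new reading comes with each control period).
- manip.grab_frame(name): name is "side" or "top"; returns a dict with "frame" (384x512x3 uint8, blue, green, red), "mtx" (3x3 intrinsics, pixels), "R" (3x3) and "t" (3): a world point X has camera coordinates R X + t. Camera axes: x right, y down, z forward; pixel columns grow to the right and rows downward; lengths in m; the calibration is good to about 2 mm. A picture is of the moment at which its call begins. There is no depth.
- manip.job_done(): hands the job in; it is judged then, once.
The state is a dict: "time": time; "joint_pos": joint angles; "joint_vel": joint speeds; "joint_efforts": joint torques, N m; "tool_pos": TCP position; "tool_rot": TCP orientation; "contact_force": force on the tool from outside, world axes, zero at the start; "ft_torque": the same for the moment, N m; "gripper_width": opening from 0.0 (shut) to 1.0 (fully open); "grasp_force": force on a finger pad.
Only numpy, scipy, OpenCV 4.12 (cv2) and the standard library are available. Lean on these libraries where they do the work, as an engineer would, in place of code of your own. Each camera call takes 0.05 s, during which the arm holds its last target. There are 200 camera calls.

TASK

Turn the bottle clamp's sleeve by its red handle, counter-clockwise seen from above, as far as it goes, so that its three jaws close tight on the amber bottle. Then lift the stopper with the wooden cap and cork plug out of the rack, carry it over the things in between without knocking any of them, and stop with it upright and centred over the bottle's open mouth, the plug's lower end about 1 cm above the rim and never touching the bottle, so that I can check the fit before it goes in. Finish like that, still holding the stopper in the air, with the other stopper, the jigger, the glass and the cork left where they are.

Things in the scene. Friction and masses are not known exactly. Their poses are not given: they have to be found in the camera images.
- sleeve (a joint): Turn of the clamp's sleeve in rad, about the vertical clamp axis: 0 = jaws fully open, grows counter-clockwise seen from above, 1.1 = hard stop. The three jaws move inward together by 6.8 mm per rad and their rubber pads meet the bottle at about 0.88; from there to the stop they press on it springily. The sleeve stays where it is left; moving the handle takes about 4 to 10 N sideways. It starts between 0 and 0.2.
- clamp_axis (a point): Point on the axis of the bottle clamp, on its top plate (14 mm above the worktop), where the bottle stands. The clamp is a fixed round dark steel chuck, 126 mm across, with a knurled aluminium sleeve round it (132 mm) and three steel jaws with rubber pads that stand up to 46 mm above the worktop.
- handle_grip (a point): Centre of the red upright handle that turns the sleeve: a red round grip, 16 mm in diameter, reaching from 40 to 90 mm above the worktop on a thin steel pin; this point lies 70 mm above the worktop and 85 mm from the clamp axis. It travels on a circle about the clamp axis with the sleeve.
- bottle_mouth (a point): Centre of the bottle's mouth, level with its rim. The bottle is loose, amber glass, 100 mm tall, body 50 mm in diameter, neck rim 35 mm outside with an opening of about 22 mm; it stands upright between the jaws on the clamp's top plate, so its rim is 114 mm above the worktop. Closing the jaws may shift it by 1 mm.
- bottle: The same amber bottle; origin at the centre of its underside, z up along the bottle.
- jaw_1: One of the three clamp jaws, the one to the far left as the clamp stands unturned; origin on the clamp axis at worktop height. It is driven by the sleeve.
- jaw_2: Clamp jaw on the robot's side; origin on the clamp axis at worktop height. It is driven by the sleeve.
- jaw_3: Clamp jaw to the far right; origin on the clamp axis at worktop height. It is driven by the sleeve.
- wood_cap (a point): Centre of the wooden cap of the wanted bottle stopper (60 g, may vary; 46 mm tall in all). The cap is round, 34 mm in diameter and 19 mm high, with straight sides. The stopper stands plug down in a shallow hole of the rack with its cap clear above the rack, so this point is about 70 mm above the worktop and the gap between cap and rack is 15 mm. The point's z axis points down along the plug.
- plug_end (a point): Centre of the lower end of that stopper's cork plug, on the stopper's axis, 36.5 mm below the cap's centre. The plug is 19 mm in diameter and 27 mm long below the cap. z axis as wood_cap.
- wood_stopper: The same wood-capped stopper; origin at the centre of the cap's top face, z axis pointing down along the plug.
- metal_cap (a point): Centre of the silver cap (41 mm in diameter, 21 mm high, top 60 mm above the worktop) of the other stopper, which has a black rubber plug and stays in the rack. The rack is turned any way round, so either stopper may be the nearer one.
- rack: Fixed dark wooden stopper rack, 60 x 165 x 45 mm (x, y, z), origin at the centre of its underside; the wood-capped stopper stands in a hole 22 mm across and 12 mm deep at y = -50 mm in its frame, the other hangs in a deep hole at y = +50 mm.
- jigger_center (a point): Centre of a steel double jigger standing on the worktop, 47 mm in diameter, 94 mm tall.
- shot_glass_center (a point): Centre of a shot glass standing on the worktop, 48 mm in diameter, 61 mm tall.
- cork_center (a point): Centre of a wine cork standing on its end, 23 mm in diameter, 44 mm tall.
Mind the look-alikes: they are no part of the job. Leave any purple look-alike of the rack alone.

How it is judged:
On the way, in this order (a step that is already met when the one before it is completed fails the run):
1. the sleeve is turned home and all three jaws press on the bottle (value of joint sleeve above 1.02 rad and contact force between each of jaw_1, jaw_2, jaw_3 and bottle above 1 N), for 0.2 s.
2. the stopper is out of the rack, held by the fingers (height (world z) of plug_end above 0.08 m and contact force between the fingers and wood_stopper above 0.5 N), for 0.1 s.
At the end, for the whole second after the job is handed in: Sleeve past 1.02 rad, each jaw presses the bottle with over 1 N, bottle upright (0.06 rad); stopper held by the fingers alone, still, upright within 0.12 rad, plug end 3 to 20 mm above the rim and within 6 mm of its centre, touching neither bottle nor rack (all of step 1 and horizontal distance between plug_end and bottle_mouth below 0.006 m and z of plug_end in the frame of bottle_mouth between 0.003 and 0.02 m and angle between plug_end's own z axis and vertical above 3.0216 rad and contact force between the fingers and wood_stopper above 0.5 N and contact force between wood_stopper and bottle below 0.05 N and contact force between wood_stopper and rack below 0.05 N and linear speed of wood_stopper below 0.02 m/s and angle between bottle's own z axis and vertical below 0.06 rad); the arm keeps its last pose, push and grip.
It fails at once if the stopper touches the bottle (contact force between wood_stopper and bottle above 0.3 N).
It fails at once if the bottle is tipped or lifted out (angle between bottle's own z axis and vertical above 0.2 rad or distance of bottle_mouth from where it was at the start of the episode above 0.02 m).
It fails at once if the other stopper, the jigger, the glass or the cork is disturbed (distance of any of metal_cap, jigger_center, shot_glass_center, cork_center from where it was at the start of the episode above 0.015 m).
It also fails if it takes over 61 s, if anything falls off the work surface, if the arm or the gripper's body presses on something with over 40 N, if the wrist force passes 120 N, or if a joint passes its speed limit or range.

## Working session

There is one attempt and no reset: what is moved stays moved. The work goes in short steps, Python scripts to look and compute and a tool call to move; the robot and the scene stay as the last step left them, time stands still between calls to the robot, and variables do not carry over. Pictures are saved under pics/ and viewed, at most 10 in all, crops included, and the job is handed in when it is done.

Besides the shell and the picture viewer there is one more tool, called after "Emit:" as a command line: name --argument value ..., lists and objects as JSON in quotes. play_rows: Moves the arm, as the interface text tells. Its arguments: {"type":"object","properties":{"series":{"type":"array"}},"required":["series"]}

```bash
mkdir -p pics; cat > h.py <<'E'
from plant import manip
import numpy as np, cv2, pickle
def snap(tag):
    o={}
    for n in ("side","top"):
        f=manip.grab_frame(n); o[n]=f; cv2.imwrite(f"pics/{tag}_{n}.png",f["frame"])
    pickle.dump(o,open(f"{tag}.pkl","wb")); return o
def proj(f,X):
    c=np.array(f["R"])@np.array(X,float)+np.array(f["t"]).ravel(); p=np.array(f["mtx"])@c; return p[:2]/p[2]
def onz(f,uv,z):
    R=np.array(f["R"]);t=np.array(f["t"]).ravel();d=R.T@np.linalg.inv(f["mtx"])@np.array([*uv,1.]);C=-R.T@t
    return C+d*(z-C[2])/d[2]
def tri(fs,uvs):
    A=[];b=[]
    for f,uv in zip(fs,uvs):
        R=np.array(f["R"]);t=np.array(f["t"]).ravel();d=R.T@np.linalg.inv(f["mtx"])@np.array([*uv,1.]);d/=np.linalg.norm(d);C=-R.T@t
        P=np.eye(3)-np.outer(d,d);A.append(P);b.append(P@C)
    A=np.vstack(A);b=np.hstack(b);X=np.linalg.lstsq(A,b,rcond=None)[0];return X,np.linalg.norm(A@X-b)
E
python3 - <<'E'
from h import *
o=snap("a")
for n,f in o.items(): print(n,-np.array(f["R"]).T@np.array(f["t"]).ravel(),np.array(f["R"])[2],f["mtx"][0][0])
s=manip.state();print(s["time"],s["tool_pos"],s["tool_rot"],s["gripper_width"])
E
```

```text
side [0.21601986 0.79247825 0.4422538 ] [ 0.26943704 -0.89435905 -0.35710722] 361.54883699012413
top [ 0.33528574 -0.02358096  1.20027235] [ 0.1424151  -0.0334959  -0.98924009] 404.144480870253
0.1 [ 0.1904515  -0.59468615  0.23020161] [-9.19108698e-04  9.88027121e-01  1.54277551e-01 -1.91828252e-05] 0.9979378176808181
```

View pics/a_side.png

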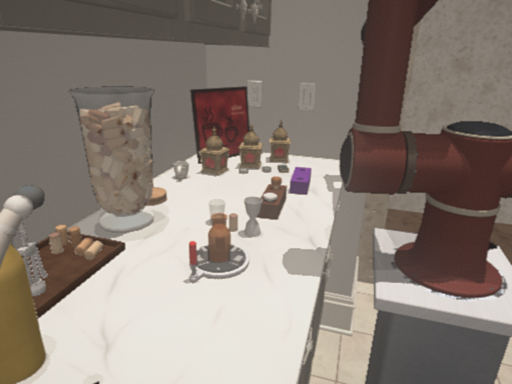

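View pics/a_top.png

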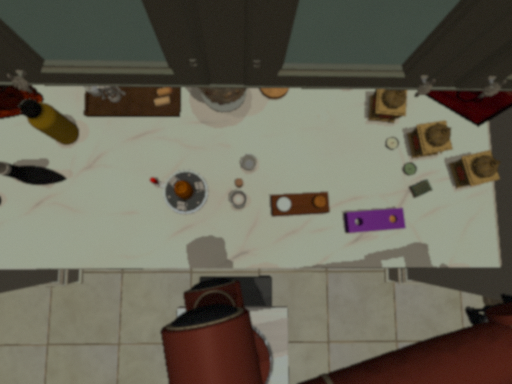

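Top view: clamp and bottle (184,189), red handle (154,181), glass (248,162), cork (239,182), jigger (238,199). The brown rack has the silver cap at (284,204) and the wooden cap at (319,201).

Could be taken for the wanted stopper:
- wooden cap in the brown rack, top (319,201), side (277,183)
- purple rack's cap (393,219)
- wine cork (239,182)
- tray corks (163,95)

By the description I choose (319,201). Next, one close crop to check that.

```bash
python3 - <<'E'
import cv2,numpy as np
t=cv2.imread("pics/a_top.png")[145:225,140:340]; s=cv2.imread("pics/a_side.png")[165:285,175:305]
t=cv2.resize(t,None,fx=4,fy=4,interpolation=cv2.INTER_CUBIC)
cv2.imwrite("pics/c1.png",t)
s=cv2.resize(s,None,fx=5,fy=5,interpolation=cv2.INTER_CUBIC);cv2.imwrite("pics/c2.png",s)
E
```

```text
(no output)
```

View pics/c1.png

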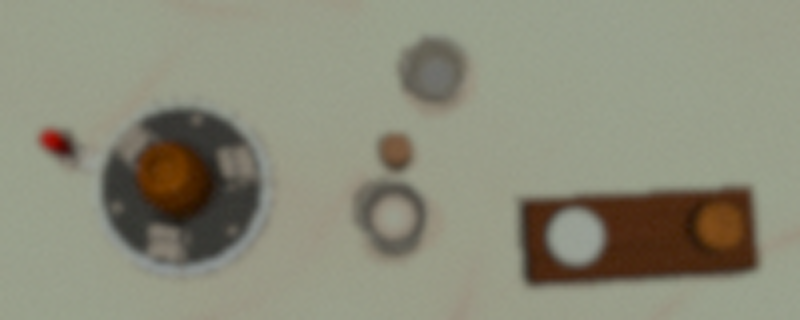

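View pics/c2.png

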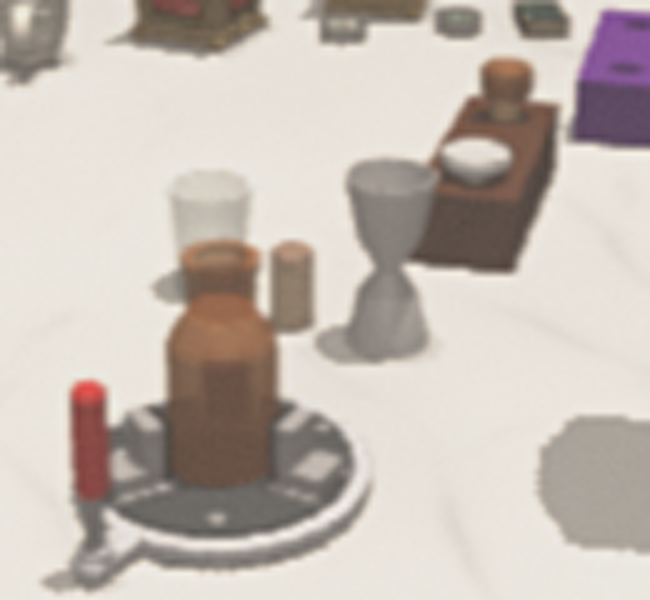

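The crops confirm it. The wooden cap has a light plug and a gap under it in the brown rack: top crop (720,225), side crop (506,78). The red handle is at top crop (50,140) and side crop (88,440), and the bottle mouth at top crop (160,172) and side crop (219,255).

```bash
cat > m.py <<'E'
from h import *
o=pickle.load(open("a.pkl","rb"));T,S=o["top"],o["side"]
ct=lambda u,v:((u+.5)/4-.5+140,(v+.5)/4-.5+145)
cs=lambda u,v:((u+.5)/5-.5+175,(v+.5)/5-.5+165)
for n,a,b in [("handletop",(48,138),(88,390)),("mouth",(160,171),(219,255)),("captop",(721,224),(507,70)),("metaltop",(575,236),(477,158)),("jigtop",(391,215),(391,180)),("corktop",(396,148),(292,250)),("glasstop",(431,68),(210,187))]:
    X,e=tri([T,S],[ct(*a),cs(*b)]);print(n,X.round(4),round(e,4))
print("clampcentre z.014", onz(T,ct(183,188),.014),onz(S,cs(228,462),.014))
print("top-based: handle z.09",onz(T,ct(48,138),.09),"mouth",onz(T,ct(160,171),.114),"cap .08",onz(T,ct(721,224),.08),"jig",onz(T,ct(391,215),.094),"metal",onz(T,ct(575,236),.06))
for p in [(521,201),(750,188),(757,266),(527,282)]: print("rack corner",onz(T,ct(*p),.045).round(4))
# red handle blob in top
f=T["frame"].astype(int);m=((f[...,2]-f[...,1]>60)&(f[...,2]-f[...,0]>60));m[:,:140]=0;m[:,170:]=0;m[:165]=0;m[200:]=0
v,u=np.nonzero(m);print("red",u.mean(),v.mean(),len(u),onz(T,(u.mean(),v.mean()),.07))
f=S["frame"].astype(int);m=((f[...,2]-f[...,1]>70));m[:,:185]=0;m[:,202:]=0;m[:235]=0;m[270:]=0
v,u=np.nonzero(m);print("redS",u.mean(),v.mean(),v.min(),v.max(),len(u))
E
python3 m.py
```

```text
handletop [0.5079 0.2216 0.0858] 0.0003
mouth [0.4829 0.1405 0.1126] 0.002
captop [ 0.4497 -0.2479  0.0736] 0.0002
metaltop [ 0.4426 -0.1468  0.054 ] 0.0008
jigtop [ 0.4544 -0.0157  0.0901] 0.0002
corktop [ 0.5085 -0.0188  0.0414] 0.0003
glasstop [ 0.5643 -0.0438  0.0592] 0.0008
clampcentre z.014 [0.48225834 0.13773313 0.014     ] [0.47966555 0.14487934 0.014     ]
top-based: handle z.09 [0.50745257 0.22074331 0.09      ] mouth [0.48139549 0.13980695 0.114     ] cap .08 [ 0.44918277 -0.24655568  0.08      ] jig [ 0.45384105 -0.01575878  0.094     ] metal [ 0.44260306 -0.14605489  0.06      ]
rack corner [ 0.4693 -0.109   0.045 ]
rack corner [ 0.479  -0.2754  0.045 ]
rack corner [ 0.4224 -0.2788  0.045 ]
rack corner [ 0.411  -0.1128  0.045 ]
red 152.7 179.7 20 [0.50892756 0.22209661 0.07      ]
redS 192.22222222222223 243.14814814814815 241 245 27
```

Emit:
play_rows --series '[[[0.016,0.041,0,0,0,8.2,1],[0.016,0.041,0,0,0,8.2,1],[0.016,0.041,0,0,0,8.2,1],[0.016,0.041,0,0,0,8.2,1],[0.016,0.041,0,0,0,8.2,1],[0.016,0.041,0,0,0,8.2,1],[0.016,0.041,0,0,0,8.2,1],[0.016,0.041,0,0,0,8.2,1],[0.016,0.041,0,0,0,8.2,1],[0.016,0.041,0,0,0,8.2,1]]]'

```text
time: 1.1
tool_pos: [0.3506, -0.1834, 0.2309]
tool_rot: [0.0, 0.642, 0.766, 0.0]
contact_force: [0.0, 0.2, 0.2]
gripper_width: 1.004
grasp_force: 0.0
```

Emit:
play_rows --series '[[[0.016,0.041,0,0,0,0,1],[0.016,0.041,0,0,0,0,1],[0.016,0.041,0,0,0,0,1],[0.016,0.041,0,0,0,0,1],[0.016,0.041,0,0,0,0,1],[0.016,0.041,0,0,0,0,1],[0.016,0.041,0,0,0,0,1],[0.016,0.041,0,0,0,0,1],[0.016,0.041,-0.02,0,0,0,1],[0.016,0.041,-0.02,0,0,0,1]]]'

```text
time: 2.1
tool_pos: [0.5112, 0.2269, 0.1912]
tool_rot: [0.001, 0.644, 0.765, 0.001]
contact_force: [0.9, 0.1, -0.4]
gripper_width: 1.003
grasp_force: 0.0
```

Emit:
play_rows --series '[[[-0.003,-0.006,-0.016,0,0,0,1],[0,0,-0.03,0,0,0,1],[0,0,-0.03,0,0,0,1],[0,0,-0.03,0,0,0,1],[0,0,-0.03,0,0,0,1],[0,0,0,0,0,0,0.6],[0,0,0,0,0,0,0.6]]]'

```text
time: 2.8
tool_pos: [0.507, 0.2183, 0.0551]
tool_rot: [-0.0, 0.645, 0.765, -0.001]
contact_force: [-0.0, -0.2, 0.6]
gripper_width: 0.69
grasp_force: 0.0
```

```bash
python3 - <<'E'
from h import *
o=snap("b")
t=cv2.resize(o["top"]["frame"][150:220,120:220],None,fx=4,fy=4,interpolation=cv2.INTER_CUBIC)
s=cv2.resize(o["side"]["frame"][170:290,150:260],None,fx=4,fy=4,interpolation=cv2.INTER_CUBIC)
c=np.zeros((480,840,3),np.uint8)[:,:800];c[:280,:400]=t;c[:,400:800]=s[:,:400];cv2.imwrite("pics/d.png",c)
s=manip.state();print(s["tool_pos"],s["gripper_width"],s["contact_force"])
E
```

```text
[0.50891791 0.21892136 0.05741336] 0.6012495346689704 [-0.1250635  -0.30532367 -0.52950415]
```

View pics/d.png

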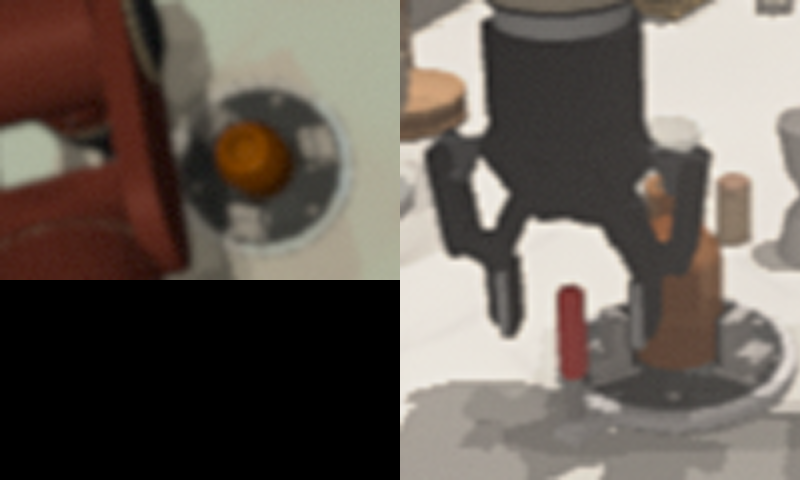

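The side crop shows the fingers (503,300) and (645,310) straddling the handle (571,330), well centred. I'll close and turn along the arc.

Emit:
play_rows --series '[[[0,0,0,0,0,0,0.3],[0,0,0,0,0,0,0],[0,0,0,0,0,0,0],[0,0,0,0,0,0,0],[0,0,0,0,0,0,0],[0,0,0,0,0,0,0]]]'

```text
time: 3.5
tool_pos: [0.5082, 0.2189, 0.0569]
tool_rot: [0.0, 0.644, 0.765, 0.0]
contact_force: [-1.7, -2.1, 6.5]
gripper_width: 0.167
grasp_force: 58.6
```

```bash
python3 - <<'E'
import numpy as np
a=np.radians(71.7);r=.085;th=a+np.arange(0,1.21,.1)
p=np.c_[r*np.cos(th),r*np.sin(th)];print((np.diff(p,axis=0)*1000).round(1))
from h import *
s=manip.state();print(s["tool_pos"],s["gripper_width"],s["contact_force"],s["grasp_force"])
E
```

```text
[[-8.2  2.3]
 [-8.4  1.4]
 [-8.5  0.6]
 [-8.5 -0.3]
 [-8.4 -1.1]
 [-8.3 -1.9]
 [-8.  -2.8]
 [-7.7 -3.5]
 [-7.3 -4.3]
 [-6.9 -5. ]
 [-6.3 -5.7]
 [-5.7 -6.3]]
[0.50822301 0.21889884 0.05690431] 0.16672323526450109 [-1.70956347 -2.05708433  6.48373821] 58.627882848959416
```

Emit:
play_rows --series '[[[-0.0082,0.0023,0,0,0,0,0],[-0.0084,0.0014,0,0,0,0,0],[-0.0085,0.0006,0,0,0,0,0],[-0.0085,-0.0003,0,0,0,0,0],[-0.0084,-0.0011,0,0,0,0,0],[0,0,0,0,0,0,0]]]'

```text
time: 4.1
tool_pos: [0.4675, 0.2233, 0.057]
tool_rot: [0.001, 0.644, 0.765, 0.004]
contact_force: [5.3, 5.1, -0.5]
gripper_width: 0.162
grasp_force: 59.7
```

Emit:
play_rows --series '[[[-0.0083,-0.0019,0,0,0,0,0],[-0.008,-0.0028,0,0,0,0,0],[-0.0077,-0.0035,0,0,0,0,0],[0,0,0,0,0,0,0]]]'

```text
time: 4.5
tool_pos: [0.443, 0.216, 0.057]
tool_rot: [0.0, 0.644, 0.765, 0.004]
contact_force: [1.7, 7.8, 1.5]
gripper_width: 0.162
grasp_force: 60.3
```

Emit:
play_rows --series '[[[-0.0073,-0.0043,0,0,0,0,0],[-0.0052,-0.0037,0,0,0,0,0],[0,0,0,0,0,0,0]]]'

```text
time: 4.8
tool_pos: [0.4327, 0.2082, 0.0572]
tool_rot: [0.002, 0.644, 0.765, 0.007]
contact_force: [12.0, 10.4, -6.9]
gripper_width: 0.168
grasp_force: 59.8
```

Emit:
play_rows --series '[[[-0.0032,-0.0028,0,0,0,0,0],[0,0,0,0,0,0,0]]]'

```text
time: 5.0
tool_pos: [0.4326, 0.208, 0.0574]
tool_rot: [0.003, 0.645, 0.764, 0.012]
contact_force: [25.7, 21.6, -20.3]
gripper_width: 0.165
grasp_force: 59.8
```

Emit:
play_rows --series '[[[-0.003,-0.003,0,0,0,0,0],[0,0,0,0,0,0,0]]]'

```text
time: 5.2
tool_pos: [0.4325, 0.2078, 0.0576]
tool_rot: [0.004, 0.645, 0.764, 0.018]
contact_force: [38.5, 36.3, -35.0]
gripper_width: 0.161
grasp_force: 61.0
```

Emit:
play_rows --series '[[[0.004,0.0035,0,0,0,0,0],[0.002,0.002,0,0,0,0,0],[0,0,0,0,0,0,0]]]'

```text
time: 5.5
tool_pos: [0.4328, 0.2082, 0.0572]
tool_rot: [0.002, 0.644, 0.765, 0.006]
contact_force: [10.8, 10.4, -5.0]
gripper_width: 0.165
grasp_force: 60.4
```

Emit:
play_rows --series '[[[0,0,0,0,0,0,0.6],[0,0,0,0,0,0,0.6],[0,0,0,0,0,0,0.6],[0,0,0,0,0,0,0.6]]]'

```text
time: 5.9
tool_pos: [0.4285, 0.205, 0.0551]
tool_rot: [-0.0, 0.644, 0.765, -0.0]
contact_force: [0.4, 0.3, -0.1]
gripper_width: 0.597
grasp_force: 0.0
```

Emit:
play_rows --series '[[[0,0,0.03,0,0,0,0.6],[0,0,0.05,0,0,0,0.7],[0,0,0.05,0,0,0,1],[0,-0.045,0.02,0,0,0,1],[0,-0.045,0,0,0,0,1],[0,-0.045,0,0,0,0,1],[0.003,-0.045,0,0,0,0,1],[0.004,-0.045,0,0,0,0,1],[0.005,-0.045,0,0,0,-3,1],[0.005,-0.045,0,0,0,-3,1]]]'

```text
time: 6.9
tool_pos: [0.4454, -0.1117, 0.2054]
tool_rot: [0.0, 0.685, 0.729, 0.0]
contact_force: [0.2, 0.2, 0.0]
gripper_width: 1.002
grasp_force: 0.0
```

Emit:
play_rows --series '[[[0.004,-0.045,0,0,0,-3,1],[0,-0.045,0,0,0,-3,1],[0,-0.045,0,0,0,-3,1],[0,-0.002,-0.05,0,0,0,1],[0,0,-0.03,0,0,0,1],[0,0,0,0,0,0,1]]]'

```text
time: 7.5
tool_pos: [0.4462, -0.2449, 0.1196]
tool_rot: [-0.006, 0.739, 0.674, -0.001]
contact_force: [0.1, 0.5, -1.3]
gripper_width: 1.002
grasp_force: 0.0
```

```bash
python3 - <<'E'
from h import *
o=snap("e")
s=manip.state();p=np.array(s["tool_pos"]);print(p,s["tool_rot"],s["contact_force"],s["time"])
print("tcp px",proj(o["side"],p),proj(o["top"],p), "cap px", proj(o["side"],[.4495,-.247,.07]))
t=cv2.resize(o["top"]["frame"][150:220,140:240],None,fx=4,fy=4,interpolation=cv2.INTER_CUBIC)
s=cv2.resize(o["side"]["frame"][90:270,180:310],None,fx=3.07,fy=3.07,interpolation=cv2.INTER_CUBIC)
c=np.zeros((560,800,3),np.uint8);c[:280,:400]=t;c[:s.shape[0],400:400+s.shape[1]]=s[:560];cv2.imwrite("pics/e.png",c)
E
```

```text
[ 0.44959352 -0.2466516   0.12538957] [-5.05723325e-04  7.38754473e-01  6.73974452e-01 -1.03670694e-04] [ 0.49565478 -0.16611273  0.25453203] 7.6
tcp px [276.62507439 162.72078898] [323.20004954 198.76652637] cap px [275.88441998 179.77978712]
```

View pics/e.png

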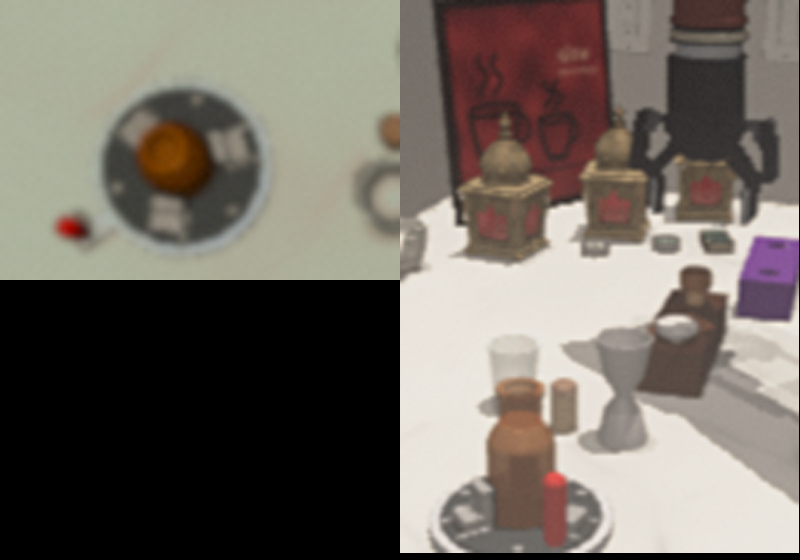

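The handle is now at the near left (70,228) and the bottle is still upright. In the side crop the finger midpoint (701) looks slightly right of the cap (696), so I'll check that numerically.

```bash
python3 - <<'E'
from h import *
o=pickle.load(open("e.pkl","rb"));S=o["side"];g=S["frame"].astype(int)
for r in range(150,163,2): print(r,g[r,255:302].sum(1)//3)
print("cap")
for r in range(177,184): print(r,g[r,266:288].sum(1)//3)
print("1px in m:",onz(S,(277,180),.07)-onz(S,(276,180),.07))
E
```

```text
150 [ 79  81  88  92  84  70  72  89  81  57  57  90 120 127 126 115  95  84
  78  78  79  79  83  79  78  78  80  83  81  83  82  83  85 109 128 127
 109  72  57  56  58  62  91 118 123 122 124]
152 [ 85  88  92  94  86  69  75  94  80  56  70 114 147 150 147 133 100  83
  78  77  85  85  88  86  87  86  85  84  83  84  81  85  93 108 122 111
  94  97  87  67  55  70 101 125 128 127 128]
154 [ 83  85  85  89  83  71  81  97  80  61 106 180 227 231 226 193 122  88
  84  84  86  93  94  91  88  88  92  89  85  81  82  87  96 122 144 131
  97  97  83  61  60  93 122 127 122 123 124]
156 [ 84  83  87  90  81  74  84  94  71  60 103 174 219 218 186 127  94  90
  88  79  74  80  81  83  84  83  84  79  79  79  86  93 118 180 224 201
 131  99  81  58  67 124 182 210 210 208 203]
158 [ 83  86  89  88 101 154 180 121  70  68  99 132 148 145 121  94  88  87
  82  83  82  83  83  83  84  85  84  87  89  88  85  91 124 173 213 198
 129  97  81  59  73 138 203 224 223 223 223]
160 [ 85  88  94  96 109 164 217 223 221 221 202 164 151 145 124  95  84  87
  89  90  93  92  93  90  88  87  88  88  8
[... 288 characters left out ...]
 225 226 223 195 141 103  91  91  93  97 106 123 160 203 222 223
 222 222 222 223]
178 [225 225 225 226 207 142  85  69  72  74  74  73  71  75 103 167 217 223
 223 224 222 225]
179 [225 225 226 226 201 125  79  77  79  79  82  77  77  75  88 143 205 223
 224 223 223 224]
180 [225 225 227 227 205 127  82  83  86  90  87  87  82  81  91 141 201 223
 224 223 224 225]
181 [225 225 227 228 203 129  83  84  87  88  89  84  84  80  91 144 205 226
 226 224 225 227]
182 [225 227 229 230 209 134  86  84  88  88  88  85  82  78  92 149 210 227
 227 226 226 227]
183 [227 227 224 221 198 137  90  82  85  87  87  86  82  82 109 175 225 230
 229 228 228 229]
1px in m: [-0.00293069 -0.00108842  0.        ]
```

Emit:
play_rows --series '[[[0.002,-0.001,-0.03,0,0,0,1],[0,0,-0.03,0,0,0,1],[0,0,-0.012,0,0,0,1],[0,0,0,0,0,0,0.7],[0,0,0,0,0,0,0.6],[0,0,0,0,0,0,0.55]]]'

```text
time: 8.2
tool_pos: [0.4533, -0.2488, 0.0558]
tool_rot: [0.002, 0.739, 0.674, 0.0]
contact_force: [-0.3, 0.4, 0.5]
gripper_width: 0.554
grasp_force: 0.0
```

```bash
python3 - <<'E'
from h import *
o=snap("f")
s=manip.state();p=np.array(s["tool_pos"]);print(p,s["gripper_width"],s["contact_force"],s["time"])
s=cv2.resize(o["side"]["frame"][130:220,240:320],None,fx=6,fy=6,interpolation=cv2.INTER_CUBIC);cv2.imwrite("pics/f.png",s)
E
```

```text
[ 0.45289764 -0.24858022  0.05516924] 0.5498987943349788 [-0.02793613 -0.61721591  0.05825096] 8.3
```

View pics/f.png

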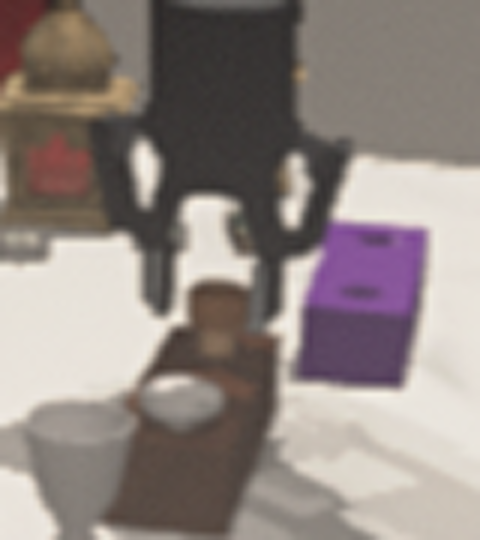

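Side crop: fingers at inner edges (177) and (254), cap 190–250, so the fingers are about 0.8 px (2.5 mm) too far toward +x. I'll correct that, then close.

Emit:
play_rows --series '[[[-0.0025,0,-0.001,0,0,0,0.55],[0,0,0,0,0,0,0.3],[0,0,0,0,0,0,0.1],[0,0,0,0,0,0,0],[0,0,0,0,0,0,0],[0,0,0,0,0,0,0]]]'

```text
time: 8.9
tool_pos: [0.4494, -0.248, 0.0528]
tool_rot: [-0.0, 0.739, 0.674, -0.0]
contact_force: [-2.2, 1.3, 5.8]
gripper_width: 0.363
grasp_force: 59.5
```

```bash
python3 - <<'E'
from h import *
for i in range(1):
    s=manip.state();print(s["tool_pos"],s["gripper_width"],s["contact_force"],s["ft_torque"],s["grasp_force"],s["time"])
E
```

```text
[ 0.4493636  -0.24802822  0.05283948] 0.36304991469649933 [-2.21691014  1.34430169  5.79667487] [0.14426383 0.45180339 0.02793537] 59.51693753396739 8.9
```

Emit:
play_rows --series '[[[0,0,0.01,0,0,0,0],[0,0,0.015,0,0,0,0],[0,0,0.02,0,0,0,0],[0,0,0.025,0,0,0,0],[0,0,0.025,0,0,0,0],[0,0,0.02,0,0,0,0],[0,0,0.01,0,0,0,0],[0.001,0.01,0,0,0,0,0],[0.001,0.02,0,0,0,0,0],[0.002,0.025,0,0,0,0,0]]]'

```text
time: 9.9
tool_pos: [0.4526, -0.1917, 0.176]
tool_rot: [-0.001, 0.739, 0.673, -0.0]
contact_force: [-0.0, 0.0, -0.8]
gripper_width: 0.367
grasp_force: 59.5
```

Emit:
play_rows --series '[[[0.003,0.03,0,0,0,0,0],[0.003,0.03,0,0,0,0,0],[0.003,0.03,0,0,0,0,0],[0.003,0.03,0,0,0,0,0],[0.003,0.03,0,0,0,0,0],[0.003,0.03,0,0,0,0,0],[0.003,0.03,0,0,0,0,0],[0.003,0.03,0,0,0,0,0],[0.002,0.02,0,0,0,0,0],[0,0.01,0,0,0,0,0]]]'

```text
time: 10.9
tool_pos: [0.4782, 0.0792, 0.1759]
tool_rot: [-0.001, 0.738, 0.675, -0.001]
contact_force: [-0.6, 0.2, -0.8]
gripper_width: 0.362
grasp_force: 59.5
```

```bash
python3 - <<'E'
from h import *
o=snap("g")
s=manip.state();p=np.array(s["tool_pos"]);print(p,s["tool_rot"],s["gripper_width"],s["contact_force"],s["grasp_force"],s["time"])
s=cv2.resize(o["side"]["frame"][130:270,170:270],None,fx=4,fy=4,interpolation=cv2.INTER_CUBIC)
t=cv2.resize(o["top"]["frame"][140:240,130:230],None,fx=4,fy=4,interpolation=cv2.INTER_CUBIC)
c=np.zeros((560,800,3),np.uint8);c[:,:400]=s;c[:400,400:]=t;cv2.imwrite("pics/g.png",c)
E
```

```text
[0.47840521 0.07823096 0.17617133] [-7.08901707e-04  7.38018449e-01  6.74779697e-01 -7.92243868e-04] 0.36431850344217587 [ 0.6329267  -0.37160653 -1.12283986] 59.497529490295165 11.0
```

View pics/g.png

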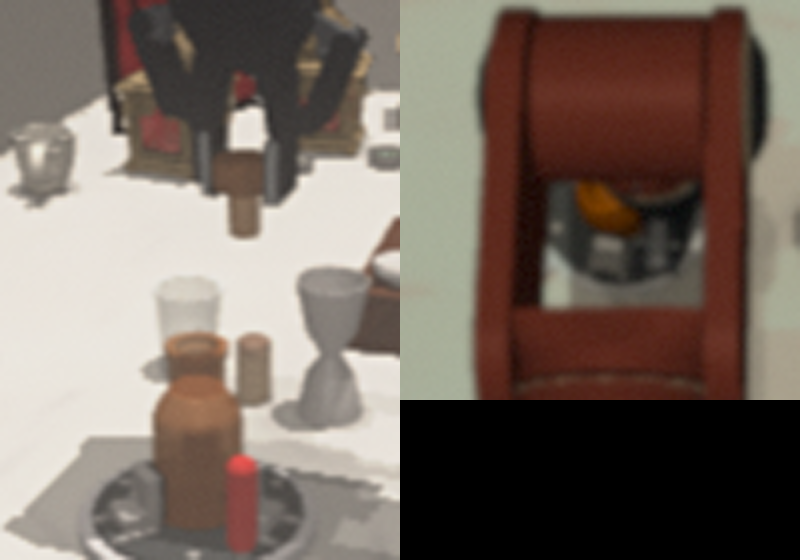

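The stopper is held upright and out of the rack: side crop cap (240,170), plug end (244,232). The bottle rim is at (196,347). Before going over it I'll refine the mouth and the in-hand offset with model overlays.

```bash
cat > ov.py <<'E'
from h import *
def tile(f,c,circles,k=10,w=40,h=30):
    u0,v0=int(c[0]-w/2),int(c[1]-h/2)
    t=cv2.resize(f["frame"][v0:v0+h,u0:u0+w],None,fx=k,fy=k,interpolation=cv2.INTER_CUBIC)
    for X,r,col in circles:
        a=np.linspace(0,2*np.pi,60);P=[(proj(f,[X[0]+r*np.cos(q),X[1]+r*np.sin(q),X[2]])-[u0,v0]+.5)*k-.5 for q in a]
        cv2.polylines(t,[np.int32(np.round(P))],True,col,1)
    return t
E
python3 - <<'E'
from ov import *
a,e,g=[pickle.load(open(n+".pkl","rb")) for n in "aeg"]
M=[.4815,.1400];G=(0,255,0);C=(255,255,0)
rim=[([*M,.114],.0175,G),([*M,.114],.011,C)]
p=[.4784,.0775,.176]
st=[([p[0],p[1],p[2]+.0267],.017,G),([p[0],p[1],p[2]+.0077],.017,G),([p[0],p[1],p[2]-.0193],.0095,C)]
cap=[([.4494,-.247,.0795],.017,G)]
x=lambda f,X:proj(f,X)
T=[tile(e["top"],x(e["top"],[*M,.1]),rim),tile(a["top"],x(a["top"],[.4494,-.247,.08]),cap),tile(e["side"],x(e["side"],[*M,.1]),rim),tile(g["side"],x(g["side"],p),st)]
cv2.imwrite("pics/ov.png",np.vstack([np.hstack(T[:2]),np.hstack(T[2:])]))
E
```

```text
(no output)
```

View pics/ov.png

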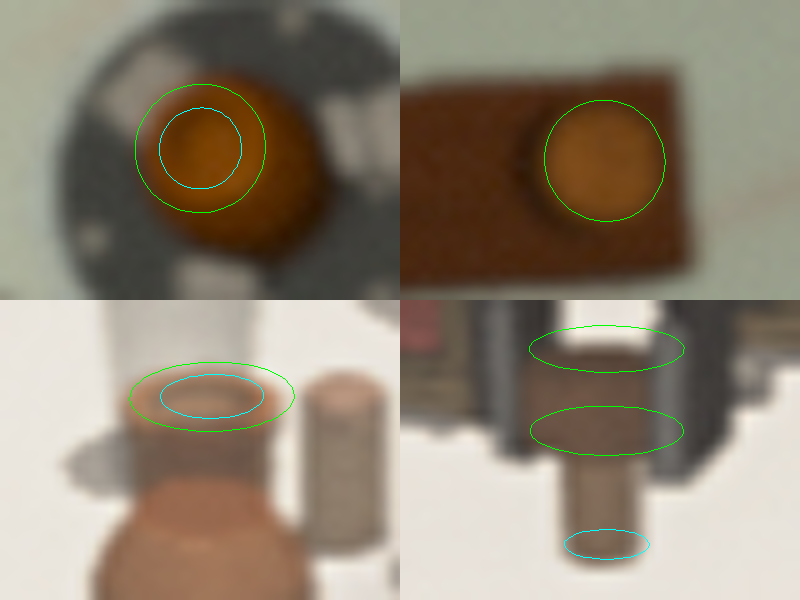

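The cap overlay matches the top view well. The top view shows the mouth about 0.8 px right of the model (lower y), and the side view shows it about 1 px left relative to the stopper. A silhouette fit should settle the mouth position.

```bash
cat > fit.py <<'E'
from h import *
from scipy.optimize import minimize
e=pickle.load(open("e.pkl","rb"))
prof=[(.05,.025),(.06,.025),(.07,.025),(.08,.022),(.085,.018),(.09,.0155),(.105,.0155),(.107,.0175),(.114,.0175)]
def sil(f,xy,roi,k=8,tail=True):
    u0,v0,w,h=roi;m=np.zeros((h*k,w*k),np.uint8);a=np.linspace(0,2*np.pi,48);last=None
    for z,r in prof:
        P=np.int32(np.round([(proj(f,[xy[0]+r*np.cos(q),xy[1]+r*np.sin(q),z])-[u0,v0]+.5)*k for q in a]))
        if last is not None: cv2.fillConvexPoly(m,cv2.convexHull(np.vstack([P,last])),255)
        last=P
    return cv2.GaussianBlur(cv2.resize(m,(w,h),interpolation=cv2.INTER_AREA),(0,0),.7)/255.
for n,roi in (("top",(168,172,36,32)),("side",(200,205,40,42))):
    f=e[n];u0,v0,w,h=roi;I=f["frame"][v0:v0+h,u0:u0+w].astype(float)
    s=(I[...,2]-I[...,0])/(I.sum(2)+20)   # orange saturation
    best=[]
    for x in np.arange(.472,.493,.001):
        for y in np.arange(.128,.150,.001):
            best.append((np.corrcoef(sil(f,(x,y),roi).ravel(),s.ravel())[0,1],x,y))
    best.sort(reverse=True);print(n,[tuple(np.round(b,4)) for b in best[:6]])
    if n=="side":
        for y in (.136,.138,.140): print(max(b for b in best if abs(b[2]-y)<1e-6))
E
python3 fit.py
```

```text
top [(np.float64(0.9758), np.float64(0.483), np.float64(0.137)), (np.float64(0.9756), np.float64(0.483), np.float64(0.138)), (np.float64(0.9744), np.float64(0.482), np.float64(0.137)), (np.float64(0.9739), np.float64(0.482), np.float64(0.138)), (np.float64(0.9726), np.float64(0.484), np.float64(0.138)), (np.float64(0.9721), np.float64(0.484), np.float64(0.137))]
side [(np.float64(0.8485), np.float64(0.48), np.float64(0.148)), (np.float64(0.8483), np.float64(0.48), np.float64(0.147)), (np.float64(0.848), np.float64(0.481), np.float64(0.146)), (np.float64(0.8473), np.float64(0.481), np.float64(0.147)), (np.float64(0.8465), np.float64(0.48), np.float64(0.149)), (np.float64(0.846), np.float64(0.481), np.float64(0.145))]
(np.float64(0.7872958622150908), np.float64(0.484), np.float64(0.136))
(np.float64(0.804943720762653), np.float64(0.484), np.float64(0.138))
(np.float64(0.8216041889407463), np.float64(0.483), np.float64(0.14))
```

Emit:
play_rows --series '[[[0.001,0.01,0,0,0,0,0],[0.001,0.015,0,0,0,0,0],[0.001,0.015,0,0,0,0,0],[0.001,0.01,0,0,0,0,0],[0.0006,0.0095,0,0,0,0,0],[0,0,-0.006,0,0,0,0],[0,0,-0.01,0,0,0,0],[0,0,-0.008,0,0,0,0],[0,0,-0.004,0,0,0,0],[0,0,0,0,0,0,0]]]'

```text
time: 12.0
tool_pos: [0.4832, 0.1363, 0.1479]
tool_rot: [-0.001, 0.739, 0.674, -0.001]
contact_force: [0.6, -0.3, -0.5]
gripper_width: 0.366
grasp_force: 59.5
```

```bash
python3 - <<'E'
from ov import *
o=snap("i");s=manip.state();p=np.array(s["tool_pos"]);print(p,s["tool_rot"],s["gripper_width"],s["contact_force"],s["grasp_force"],s["time"])
M=[.483,.138];G=(0,255,0);C=(255,255,0);f=o["side"]
c=[([*M,.114],.0175,G),([*M,.114],.011,C),([p[0],p[1],p[2]-.0193],.0095,C),([p[0],p[1],p[2]+.0077],.0095,C)]
cv2.imwrite("pics/i.png",tile(f,proj(f,[*M,.125]),c,k=12,w=60,h=50))
E
```

```text
[0.48394962 0.13646845 0.14923382] [-3.40928693e-05  7.38866399e-01  6.73851940e-01 -8.12132641e-05] 0.36635831639789146 [ 0.22560234  0.62266265 -0.61127398] 59.4988860116996 12.1
```

View pics/i.png

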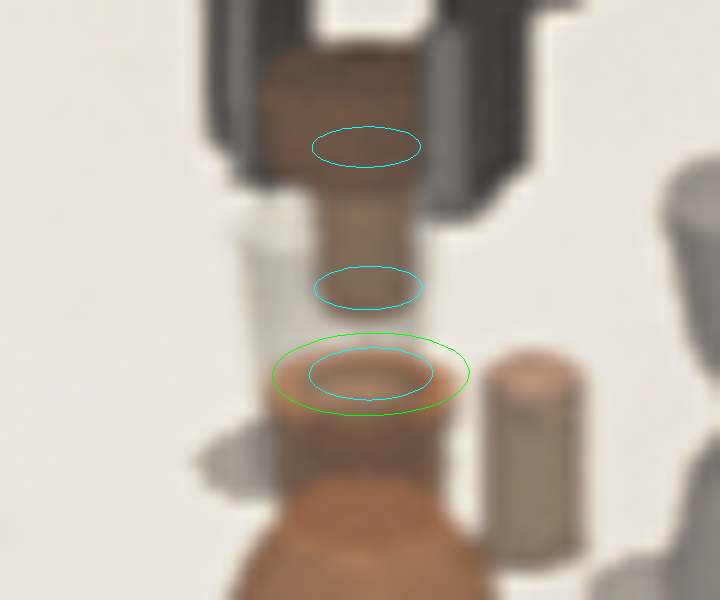

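The plug (316–414, end about row 300) sits over the rim (264–452, row 380), centred within about 1 mm and about 16 mm up. I'll lower 5 mm with a small trim.

Emit:
play_rows --series '[[[0.0,0.001,-0.002,0,0,0,0],[0,0,-0.002,0,0,0,0],[0,0,-0.001,0,0,0,0],[0,0,0,0,0,0,0],[0,0,0,0,0,0,0],[0,0,0,0,0,0,0],[0,0,0,0,0,0,0],[0,0,0,0,0,0,0]]]'

```text
time: 12.9
tool_pos: [0.484, 0.1377, 0.1444]
tool_rot: [0.0, 0.739, 0.674, 0.0]
contact_force: [-0.0, -0.5, -0.1]
gripper_width: 0.366
grasp_force: 59.5
```

```bash
python3 - <<'E'
from h import *
s=manip.state();print(s["tool_pos"],s["contact_force"],s["grasp_force"],s["time"])
print(manip.job_done())
E
```

```text
[0.48398047 0.13767392 0.14442142] [-0.03261424 -0.50055799 -0.06028009] 59.498371815493556 12.9
the job is handed in; nothing more can be done
None
```

The job is handed in at 12.9 s, with no verdict shown: I turned the sleeve to its hard stop, and the arm is holding the wood-capped stopper upright over the bottle mouth, plug end about 11 mm above the rim and centred to an estimated 1–2 mm.

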